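Sort four milling tool holders back into their colour-coded rack pockets

ROBOT

A 6-joint arm with a two-finger parallel gripper is mounted at the origin on a cart in front of the work surface, level with it; the furniture and walls round the work are solid. World frame = base frame: x ahead of the robot, y to its left, z up, the work surface at z = 0. Lengths are in m, angles in rad, forces in N, time in s.
With the tool pointing down it reaches from about 0.35 to 0.85 m from the base axis. Payload 8.1 kg.
Tool frame: the origin (TCP) lies between the finger pads; the fingertips stand 14 mm ahead of it and the grasp point (between the pads) lies 5 mm behind it; z points along the fingers, y is the line along which they close (so a half turn about z gives the same grasp; the last joint's range is limited). The gripper opens to 93 mm and grips with 3 to 60 N. Pads are 15 mm wide; open, the fingers measure 128 mm over their backs; the gripper's body (75 mm by 188 mm) begins 65 mm behind the grasp point.
Start: joints at [-0.085, 0.13, 1.488, -0, 1.523, -0.085], TCP at [0.6, 0, 0.233] pointing down, gripper open.
Joint ranges: [-2.96, 2.96], [-0.89, 2.26], [0.02, 2.5], [-1.34, 4.48], [0, 2.73], [-2.66, 2.66]. Speed limits (rad/s): [2.39, 2.39, 2.79, 3.14, 3.14, 3.14].

INTERFACE

Orientations are given as a rotation vector (axis times angle).
In Python, from plant import robot gives the robot as it stands.
- The arm moves only by the tool arm_command, never from a script. Its argument "targets" is a list of rows, each an object of numbers: "x", "y", "z": the shift along the world's x, y, z in units of 500 mm (1.0 is 500 mm); "rx", "ry", "rz": the turn, a rotation vector about the world's x, y, z in units of 2 rad (1.0 is 2 rad); "claw": the closure in counts, from 0 (fully open) to 255 (shut). In form: [{"x": .., "y": .., "z": .., "rx": .., "ry": .., "rz": .., "claw": ..}, ...]. A call has 1 to 10 rows; each row is the pose to reach, as a shift and turn from the pose commanded when the call began; what a row does not reach only later rows make up. A row lasts 1/12 s, in which the tool goes at most 41.7 mm and 7.16 degrees, less where a joint would pass 70% of its speed; a pose out of reach is approached as far as the arm can. A call with a number of a shift or a turn outside -1 to 1 is refused whole. A call with a gripper value outside its range is refused whole. The fingers move at their own pace and stop on an object; "squeeze" is the grip in N (left out, the last holds). Time passes only in rows, so rows that repeat a pose let the fingers close. It gives the time, the measured TCP pose, the force, the opening and the grip force at its end, in the units of the state.
- robot.read_state(): the state, without advancing time (a new reading comes with each control period).
- robot.read_camera(name): name is "scene" or "side" or "wrist"; returns (picture, depth): 400x640x3 uint8, red, green, blue; 400x640 float32, m along the optical axis (not along the pixel's ray), 0 where there is no reading.
- robot.get_calibration(name): a dict with "intrinsics" (3x3 intrinsics, pixels), "dist" ([k1, k2, p1, p2, k3] as OpenCV has them; the pictures are not rectified), "origin" and "orientation" of the camera in the world. Camera axes: x right, y up, looking along -z (the intrinsics and any distortion apply to the point x, -y, -z); pixel columns grow to the right and rows downward; lengths in m; the calibration is good to about 2 mm. A picture is of the moment at which its call begins: read the wrist's pose just before it. get_calibration takes no time and is no camera call; for the wrist camera it gives the pose at the moment of the call.
- robot.close_job(): hands the job in; it is judged then, once.
The state is a dict: "t": time; "q": joint angles; "dq": joint speeds; "joint_torque": joint torques, N m; "tool_pos": TCP position; "orientation": TCP orientation; "force": force on the tool from outside, world axes, zero at the start; "wrist_torque": the same for the moment, N m; "opening": finger opening in m; "gripper_force": force on a finger pad.
Only numpy, scipy, OpenCV 4.12 (cv2) and the standard library are available. Lean on these libraries where they do the work, as an engineer would, in place of code of your own. Each camera call takes 0.05 s, during which the arm holds its last target. There are 200 camera calls.

TASK

The four milling tool holders are all in the wrong pockets of the rack: put each one into the pocket whose colour matches its ring, standing taper down with its flange right down on the rim. All four pockets are taken, so use the empty fixture beside the rack as the parking place. Lower the holders in rather than dropping them, never lay one on its side, and leave the oil bottle where it is.

Things in the scene. Friction and masses are not known exactly. Their poses are not given: they have to be found in the camera images.
- holder_red: Tool holder with a red ring: slotted dark nut, slim bright end mill; 0.4 kg, round. Origin: centre of the flange's underside, z up its axis. Below it: taper 32 mm wide, 18 mm at 48 mm down, then a 13 mm stud to 60 mm down. Above it: flange 50 mm wide to 16 mm, red ring 49 mm wide to 22 mm, body 39 mm wide (grip it 34 to 50 mm up), top 85 mm up. Lifts straight out.
- holder_blue: Tool holder with a blue ring: ribbed dark drill chuck, thin twist drill; 0.4 kg, round. Origin: centre of the flange's underside, z up its axis. Below it: taper 32 mm wide, 18 mm at 48 mm down, then a 13 mm stud to 60 mm down. Above it: flange 50 mm wide to 16 mm, blue ring 49 mm wide to 22 mm, body 41 mm wide (grip it 34 to 50 mm up), top 85 mm up. Lifts straight out.
- holder_yellow: Tool holder with a yellow ring: smooth bright body, brass-coloured cutter; 0.4 kg, round. Origin: centre of the flange's underside, z up its axis. Below it: taper 32 mm wide, 18 mm at 48 mm down, then a 13 mm stud to 60 mm down. Above it: flange 50 mm wide to 16 mm, yellow ring 49 mm wide to 22 mm, body 40 mm wide (grip it 34 to 50 mm up), top 85 mm up. Lifts straight out.
- holder_green: Tool holder with a green ring: broad dark face mill with five brass-coloured tips; 0.4 kg, round. Origin: centre of the flange's underside, z up its axis. Below it: taper 32 mm wide, 18 mm at 48 mm down, then a 13 mm stud to 60 mm down. Above it: flange 50 mm wide to 16 mm, green ring 49 mm wide to 22 mm, body 45 mm wide (grip it 34 to 50 mm up), top 64 mm up. Lifts straight out.
- pocket_red: Red plastic pocket of the grey rack (fixed) that stands across the black tray, rim 66 mm across. Origin: centre of the rim's top face, 110 mm above the bench, z up. Bore 41 mm wide at the mouth, 25 mm at the bottom, 66 mm deep: a holder goes in with 4 mm of side play until its flange rests on the rim, origin on origin. The pockets form a square 100 mm apart.
- pocket_blue: Blue plastic pocket of the grey rack (fixed) that stands across the black tray, rim 66 mm across. Origin: centre of the rim's top face, 110 mm above the bench, z up. Bore 41 mm wide at the mouth, 25 mm at the bottom, 66 mm deep: a holder goes in with 4 mm of side play until its flange rests on the rim, origin on origin. The pockets form a square 100 mm apart.
- pocket_yellow: Yellow plastic pocket of the grey rack (fixed) that stands across the black tray, rim 66 mm across. Origin: centre of the rim's top face, 110 mm above the bench, z up. Bore 41 mm wide at the mouth, 25 mm at the bottom, 66 mm deep: a holder goes in with 4 mm of side play until its flange rests on the rim, origin on origin. The pockets form a square 100 mm apart.
- pocket_green: Green plastic pocket of the grey rack (fixed) that stands across the black tray, rim 66 mm across. Origin: centre of the rim's top face, 110 mm above the bench, z up. Bore 41 mm wide at the mouth, 25 mm at the bottom, 66 mm deep: a holder goes in with 4 mm of side play until its flange rests on the rim, origin on origin. The pockets form a square 100 mm apart.
- fixture: Tool-changing fixture (fixed), empty at the start: grey metal block 76 mm square on a bridge across the black tray beside the rack, bright steel rim 66 mm across round a black bore of the same size as a pocket's. Origin: centre of the rim's top face, 110 mm above the bench, z up. A holder stands in it as in a pocket. A lead hangs from the ceiling, down to z = 0.53, at x = 0.3, y = -0.06: fold the arm back to swing past it.
- oil_bottle: Orange oil bottle, 42 mm diameter, 118 mm tall, loose, standing left of the rack; origin at the centre of its underside. A bystander.
Mind the look-alikes: they are no part of the job. Leave any pink look-alike of the holder_green alone.

How it is judged:
By the outcome, as a careful person would: the job done as asked, in the order asked, and still so for the second after the job is handed in, with the robot touching nothing.
It also fails if it takes over 125 s, if anything falls off the work surface, if the arm or the gripper's body presses on something with over 40 N, if the wrist force passes 120 N, or if a joint passes its speed limit or range.

## Working session

There is one attempt and no reset: what is moved stays moved. The work goes in short steps, Python scripts to look and compute and a tool call to move; the robot and the scene stay as the last step left them, time stands still between calls to the robot, and variables do not carry over. Pictures are saved under pics/ and viewed, at most 14 in all, crops included, and the job is handed in when it is done.

Besides the shell and the picture viewer there is one more tool, called after "Call:" as name(argument=value, ...) on one line, values as JSON. arm_command: Moves the arm, as the interface text tells. Shifts and turns lie within -1 to 1; 1 stands for 500 mm of shift or 2 rad of turn. Its arguments: {"type":"object","properties":{"targets":{"type":"array","items":{"type":"object","properties":{"x":{"type":"number","minimum":-1,"maximum":1},"y":{"type":"number","minimum":-1,"maximum":1},"z":{"type":"number","minimum":-1,"maximum":1},"rx":{"type":"number","minimum":-1,"maximum":1},"ry":{"type":"number","minimum":-1,"maximum":1},"rz":{"type":"number","minimum":-1,"maximum":1},"claw":{"type":"number"}}}},"squeeze":{"type":"number"}},"required":["targets"]}

```bash
ls; mkdir -p pics; cat > h.py <<'E'
import numpy as np, cv2
from scipy.spatial.transform import Rotation as R
from plant import robot
def rot(o):
    o=np.array(o,float)
    return o if o.shape==(3,3) else (R.from_rotvec(o).as_matrix() if o.size==3 else R.from_quat(o).as_matrix())
def grab(n,f=None):
    c=robot.get_calibration(n); im,d=robot.read_camera(n)
    if f: cv2.imwrite('pics/'+f,im[:,:,::-1])
    return c,im,d
def ray(c,px):
    p=cv2.undistortPoints(np.array(px,float).reshape(-1,1,2),np.array(c['intrinsics']),np.array(c['dist'])).reshape(-1,2)
    v=np.c_[p[:,0],-p[:,1],-np.ones(len(p))]
    return np.array(c['origin']),v@rot(c['orientation']).T
def plane(c,px,z):
    o,v=ray(c,px); return o+v*((z-o[2])/v[:,2])[:,None]
def pts(c,px,d):
    o,v=ray(c,px); return o+v*np.array(d)[:,None]
E
python3 - <<'E'
from h import *
for n in ('scene','side','wrist'):
    c,im,d=grab(n,n+'0.png'); print(n,c)
print(robot.read_state())
E
```

```text
pics
scene {'intrinsics': array([[419.42173625,   0.        , 326.99289856],
       [  0.        , 419.42173625, 199.21222521],
       [  0.        ,   0.        ,   1.        ]]), 'dist': array([0.03016883, 0.        , 0.        , 0.        , 0.        ]), 'origin': array([0.03867789, 0.70340435, 0.65813155]), 'orientation': array([ 0.50813515, -0.97671696, -2.05353669])}
side {'intrinsics': array([[491.49730884,   0.        , 313.094976  ],
       [  0.        , 491.49730884, 202.82638287],
       [  0.        ,   0.        ,   1.        ]]), 'dist': array([0.0207838, 0.       , 0.       , 0.       , 0.       ]), 'origin': array([ 0.16928861, -0.77940289,  0.62078628]), 'orientation': array([ 1.12391086, -0.19833929, -0.35898536])}
wrist {'intrinsics': array([[330.17472103,   0.        , 314.61942479],
       [  0.        , 330.17472103, 194.76055479],
       [  0.        ,   0.        ,   1.        ]]), 'dist': array([-0.02359651,  0.        ,  0.        ,  0.        ,  0.        ]), 'origin': array([0.59917292, 0.07024366, 0.38223519]), 'orientation': array([-0.25424722,  0.00190941, -0.00151831])}
{'t': 0.15, 'q': array([-8.54205923e-02,  1.30999735e-01,  1.48902985e+00, -1.79652453e-05,
        1.52303941e+00, -8.53961027e-02]), 'dq': array([-0.00070129, -0.00127037, -0.00437102,  0.00056131,  0.00066844,
       -0.00041777]), 'joint_torque': array([ 8.59073725e-05, -5.60473788e+01, -4.92333663e+01,  7.68201635e-02,
        3.05504061e-02, -1.41810942e-04]), 'tool_pos': array([5.99564694e-01, 4.07157712e-05, 2.31820833e-01]), 'orientation': array([-2.22067716e+00, -2.22062471e+00,  1.51496322e-03]), 'force': array([-0.6059972 ,  0.48565679,  0.5794426 ]), 'wrist_torque': array([ 0.03265097, -0.02782795,  0.05790598]), 'gripper_force': 0.0, 'opening': 0.09311527228059628}
```

View pics/scene0.png

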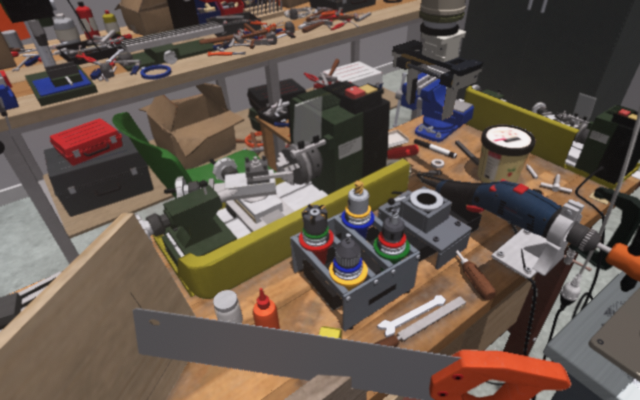

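View pics/side0.png

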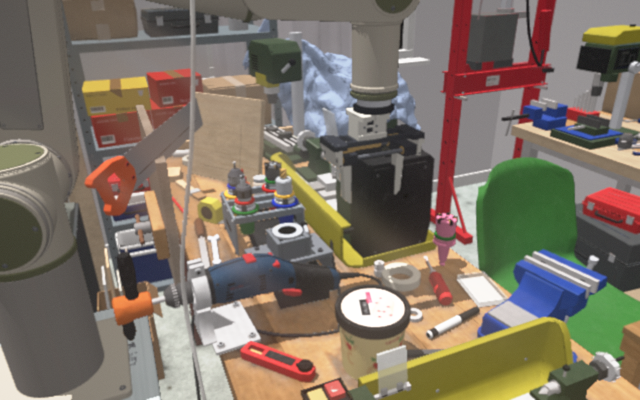

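View pics/wrist0.png

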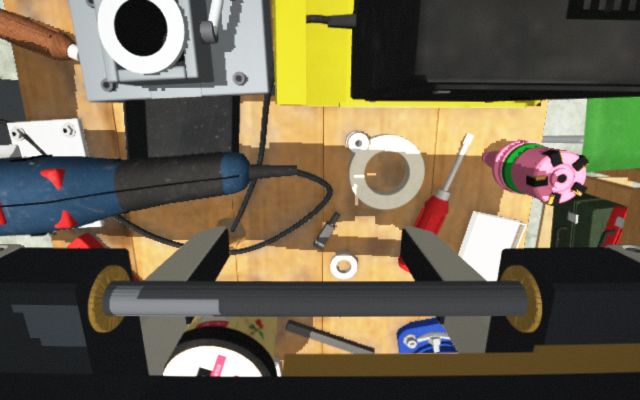

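The scene view shows the rack at about (355,245) and the fixture rim at (430,200). The side view has the rack at (262,200), and a pink look-alike stands at (445,235). I'll estimate the positions roughly first.

```bash
python3 - <<'E'
from h import *
im={}
for n in ('scene','side'):
    c=robot.get_calibration(n); a=cv2.imread(f'pics/{n}0.png'); 
    q=dict(scene=[(429,201),(317,212+30),(357,215),(348,268),(392,243)],side=[(288,232)])[n]
    print(n,plane(c,q,0.11).round(3))
    x0,y0,w,h=dict(scene=(280,160,200,150),side=(200,150,120,110))[n]
    im[n]=cv2.resize(a[y0:y0+h,x0:x0+w],(400*w//w*1,400*h//w),interpolation=cv2.INTER_CUBIC)
H=max(i.shape[0] for i in im.values())
cv2.imwrite('pics/crop.png',np.hstack([cv2.copyMakeBorder(i,0,H-i.shape[0],0,0,0) for i in im.values()]))
E
```

```text
scene [[0.454 0.133 0.11 ]
 [0.502 0.386 0.11 ]
 [0.514 0.278 0.11 ]
 [0.417 0.382 0.11 ]
 [0.413 0.279 0.11 ]]
side [[0.465 0.123 0.11 ]]
```

View pics/crop.png

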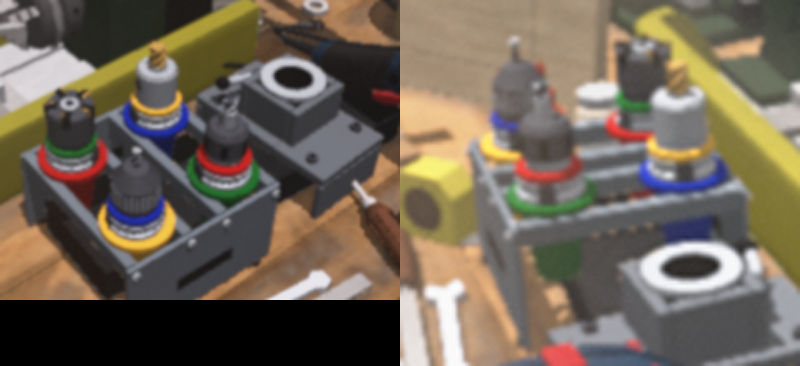

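Blue and yellow need swapping, and so do red and green. Next I check for tall obstacles and move up for a look from above.

```bash
python3 - <<'E'
from h import *
P=[]
for n in ('scene','side'):
    c,im,d=grab(n); v,u=np.mgrid[0:400:2,0:640:2]; v=v.ravel();u=u.ravel(); dd=d[v,u]; k=dd>0
    p=pts(c,np.c_[u,v][k],dd[k]); P.append(p)
p=np.vstack(P); k=(p[:,0]>.1)&(p[:,0]<.8)&(p[:,1]>-.1)&(p[:,1]<.75)&(p[:,2]>.12); p=p[k]
g={}
for x,y,z in p:
    a=(int(x*20),int(y*20)); g.setdefault(a,[]).append(z)
for i in range(2,16): print(f'{i/20:.2f}',*[f"{max(g[(i,j)]) if len(g.get((i,j),[]))>2 else 0:.2f}" for j in range(0,15)])
E
```

```text
0.10 0.21 0.00 0.59 0.59 0.00 0.00 0.00 0.24 0.24 0.00 0.00 0.00 0.00 0.00 0.00
0.15 0.13 0.00 0.00 0.00 0.00 0.00 0.00 0.00 0.24 0.24 0.00 0.00 0.00 0.00 0.00
0.20 0.59 0.00 0.00 0.00 0.00 0.00 0.00 0.00 0.00 0.24 0.26 0.18 0.00 0.00 0.00
0.25 0.59 0.00 0.00 0.00 0.00 0.00 0.00 0.00 0.00 0.18 0.26 0.27 0.27 0.00 0.00
0.30 0.59 0.00 0.00 0.00 0.00 0.00 0.00 0.00 0.00 0.00 0.00 0.00 0.28 0.28 0.00
0.35 0.59 0.00 0.00 0.00 0.00 0.17 0.16 0.17 0.13 0.00 0.00 0.00 0.00 0.29 0.29
0.40 0.59 0.00 0.00 0.00 0.00 0.20 0.17 0.20 0.17 0.00 0.00 0.00 0.00 0.00 0.00
0.45 0.00 0.00 0.00 0.00 0.00 0.17 0.13 0.17 0.00 0.00 0.00 0.00 0.00 0.00 0.28
0.50 0.35 0.00 0.00 0.00 0.00 0.20 0.16 0.18 0.17 0.00 0.00 0.00 0.18 0.28 0.28
0.55 0.55 0.13 0.12 0.13 0.13 0.13 0.13 0.13 0.13 0.13 0.13 0.13 0.27 0.28 0.27
0.60 0.55 0.25 0.29 0.29 0.25 0.32 0.32 0.00 0.00 0.00 0.00 0.12 0.00 0.00 0.00
0.65 0.35 0.26 0.29 0.29 0.26 0.23 0.24 0.18 0.17 0.16 0.16 0.16 0.17 0.00 0.00
0.70 0.00 0.25 0.26 0.26 0.26 0.18 0.18 0.19 0.18 0.19 0.19 0.16 0.17 0.00 0.00
0.75 0.13 0.25 0.26 0.26 0.26 0.00 0.00 0.00 0.14 0.15 0.16 0.00 0.00 0.00 0.00
```

Call:
arm_command(targets=[{"x": -0.04,"y": 0.04,"z": 0.08},{"x": -0.08,"y": 0.08,"z": 0.15},{"x": -0.14,"y": 0.13,"z": 0.22},{"x": -0.18,"y": 0.18,"z": 0.28},{"x": -0.22,"y": 0.22,"z": 0.34},{"x": -0.27,"y": 0.26,"z": 0.4},{"x": -0.28,"y": 0.28,"z": 0.43},{"x": -0.28,"y": 0.28,"z": 0.43}])

```text
schema error: expected keys x, y, z, rx, ry, rz, claw
```

Every key is required. A black box at x≥0.6 reaches z 0.32, so I'll turn the gripper +90° to close along y, with the camera on the −x side.

Call:
arm_command(targets=[{"x": 0,"y": 0,"z": 0.08,"rx": 0,"ry": 0,"rz": 0,"claw": 0},{"x": 0,"y": 0,"z": 0.16,"rx": 0,"ry": 0,"rz": 0,"claw": 0},{"x": 0,"y": 0,"z": 0.24,"rx": 0,"ry": 0,"rz": 0.06,"claw": 0},{"x": -0.02,"y": 0.02,"z": 0.31,"rx": 0,"ry": 0,"rz": 0.12,"claw": 0},{"x": -0.05,"y": 0.08,"z": 0.36,"rx": 0,"ry": 0,"rz": 0.18,"claw": 0},{"x": -0.08,"y": 0.14,"z": 0.39,"rx": 0,"ry": 0,"rz": 0.24,"claw": 0},{"x": -0.11,"y": 0.21,"z": 0.41,"rx": 0,"ry": 0,"rz": 0.3,"claw": 0},{"x": -0.13,"y": 0.28,"z": 0.43,"rx": 0,"ry": 0,"rz": 0.36,"claw": 0},{"x": -0.15,"y": 0.35,"z": 0.43,"rx": 0,"ry": 0,"rz": 0.42,"claw": 0},{"x": -0.16,"y": 0.42,"z": 0.43,"rx": 0,"ry": 0,"rz": 0.48,"claw": 0}])

```text
t: 1.08
tool_pos: [0.5191, 0.2116, 0.4493]
orientation: [0.935, 2.997, 0.002]
force: [0.3, -0.5, -0.2]
opening: 0.0929
gripper_force: 0.0
```

Call:
arm_command(targets=[{"x": 0,"y": 0.08,"z": 0,"rx": 0,"ry": 0,"rz": 0.06,"claw": 0},{"x": 0,"y": 0.1,"z": 0,"rx": 0,"ry": 0,"rz": 0.12,"claw": 0},{"x": 0,"y": 0.1,"z": 0,"rx": 0,"ry": 0,"rz": 0.18,"claw": 0},{"x": 0,"y": 0.1,"z": 0,"rx": 0,"ry": 0,"rz": 0.24,"claw": 0},{"x": 0,"y": 0.1,"z": 0,"rx": 0,"ry": 0,"rz": 0.3,"claw": 0},{"x": 0,"y": 0.1,"z": 0,"rx": 0,"ry": 0,"rz": 0.3054,"claw": 0},{"x": 0,"y": 0.1,"z": 0,"rx": 0,"ry": 0,"rz": 0.3054,"claw": 0}])

```text
t: 1.67
tool_pos: [0.52, 0.2601, 0.4475]
orientation: [-0.004, -3.141, 0.0]
force: [-0.1, -0.6, 0.0]
opening: 0.0931
gripper_force: 0.0
```

```bash
python3 - <<'E'
from h import *
c,im,d=grab('wrist','w1.png'); s=robot.read_state(); print(s['t'],s['tool_pos'],rot(s['orientation']).round(3),s['q'].round(2))
np.savez('w1.npz',im=im,d=d,**{k:v for k,v in c.items()})
E
```

```text
1.7167 [0.52001799 0.25996245 0.44753245] [[-1.     0.004 -0.   ]
 [ 0.004  1.    -0.   ]
 [ 0.    -0.    -1.   ]] [ 0.38  0.1   1.13 -0.    1.91 -1.19]
```

View pics/w1.png

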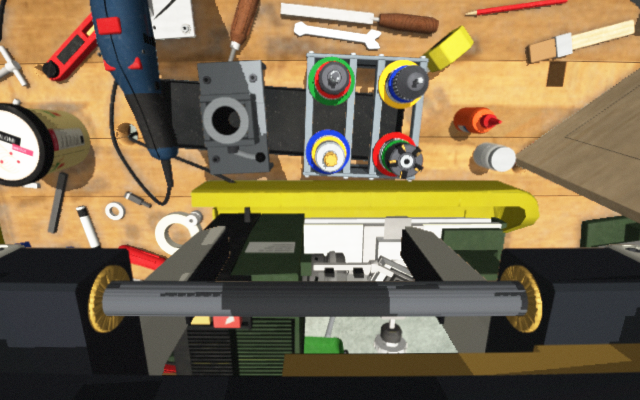

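The wrist view shows the fixture bore at (228,120) and the pockets: green (331,82), yellow (403,83), blue (328,152) and red (398,155). I'll fit circles to the rims and rings.

```bash
cat > meas.py <<'E'
from h import *
RNG=dict(red=[(0,8),(172,180)],blue=[(105,128)],yellow=[(22,34)],green=[(42,85)])
def mask(im,col):
    hsv=cv2.cvtColor(im,cv2.COLOR_RGB2HSV); m=0
    for a,b in RNG[col]: m=m|cv2.inRange(hsv,(a,130,50),(b,255,255))
    return m
def circ(c,im,col,uv,r,z,rad):
    m=mask(im,col); w=np.zeros_like(m); cv2.circle(w,uv,r,255,-1); m&=w
    n,l,st,_=cv2.connectedComponentsWithStats(m)
    m=np.isin(l,[i for i in range(1,n) if st[i,4]>=15])
    v,u=np.nonzero(m)
    if len(u)<10: return None
    p=plane(c,np.c_[u,v],z)[:,:2]
    h=p[cv2.convexHull(p.astype(np.float32),returnPoints=False).ravel()]
    from scipy.optimize import least_squares
    f=least_squares(lambda q:np.hypot(*(h-q).T)-rad,h.mean(0),loss='soft_l1',f_scale=.001)
    (x,y),rr=cv2.minEnclosingCircle(p.astype(np.float32))
    return f.x.round(4),np.array([x,y,rr]).round(4),len(u)
E
python3 - <<'E'
from meas import *
w=np.load('w1.npz'); c={k:w[k] for k in('intrinsics','dist','origin','orientation')}; im=w['im']; d=w['d']
L=dict(green=((331,80),'red'),yellow=((405,82),'blue'),blue=((328,153),'yellow'),red=((400,155),'green'))
for pk,(uv,h) in L.items():
    print('pocket',pk,circ(c,im,pk,uv,30,.11,.033)); print('  ring',h,circ(c,im,h,uv,30,.132,.0245))
# fixture: bore dark & rim
g=im.max(2); m=np.zeros_like(g); cv2.circle(m,(228,120),17,255,-1)
k=((g<45)&(m>0)).astype(np.uint8); v,u=np.nonzero(k); p=plane(c,np.c_[u,v],.11)[:,:2]; print('fix bore',p.mean(0),cv2.minEnclosingCircle(p.astype(np.float32)))
for n,(u,v) in dict(f=(214,106),p=(412,98)).items(): print(n,pts(c,[(u,v)],[d[v,u]]))
crop=im[40:190,190:440]; cv2.imwrite('pics/w1c.png',cv2.resize(crop[:,:,::-1],(750,450),interpolation=cv2.INTER_CUBIC))
E
```

```text
pocket green (array([0.4115, 0.2842]), array([0.4116, 0.2839, 0.0332]), 611)
  ring red (array([0.4112, 0.2852]), array([0.412 , 0.2849, 0.0242]), 263)
pocket yellow (array([0.4156, 0.3836]), array([0.4128, 0.3892, 0.04  ]), 436)
  ring blue (array([0.416 , 0.3845]), array([0.4171, 0.3826, 0.0233]), 184)
pocket blue (array([0.5109, 0.2797]), array([0.5112, 0.2796, 0.0335]), 507)
  ring yellow (array([0.5138, 0.2801]), array([0.521 , 0.28  , 0.0339]), 325)
pocket red (array([0.5149, 0.3795]), array([0.5144, 0.379 , 0.0338]), 480)
  ring green (array([0.516 , 0.3804]), array([0.5143, 0.3766, 0.0234]), 124)
fix bore [0.46519322 0.12886184] ((0.46493396162986755, 0.13201108574867249), 0.01978391408920288)
f [[0.44471765 0.11657394 0.1090747 ]]
p [[0.43653048 0.38506715 0.16171746]]
```

View pics/w1c.png

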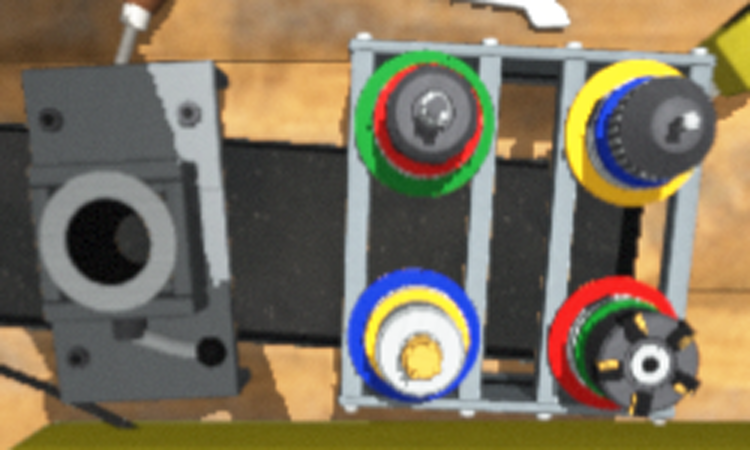

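Call:
arm_command(targets=[{"x": -0.05,"y": 0.06,"z": -0.04,"rx": 0,"ry": 0,"rz": 0,"claw": 40},{"x": -0.1,"y": 0.12,"z": -0.08,"rx": 0,"ry": 0,"rz": 0,"claw": 40},{"x": -0.15,"y": 0.18,"z": -0.12,"rx": 0,"ry": 0,"rz": 0,"claw": 40},{"x": -0.19,"y": 0.23,"z": -0.17,"rx": 0,"ry": 0,"rz": 0,"claw": 40},{"x": -0.209,"y": 0.248,"z": -0.23,"rx": 0,"ry": 0,"rz": 0,"claw": 40},{"x": -0.209,"y": 0.248,"z": -0.3,"rx": 0,"ry": 0,"rz": 0,"claw": 40},{"x": -0.209,"y": 0.248,"z": -0.37,"rx": 0,"ry": 0,"rz": 0,"claw": 40},{"x": -0.209,"y": 0.248,"z": -0.4,"rx": 0,"ry": 0,"rz": 0,"claw": 40},{"x": -0.209,"y": 0.248,"z": -0.4,"rx": 0,"ry": 0,"rz": 0,"claw": 40}], squeeze=25)

```text
t: 2.47
tool_pos: [0.4132, 0.3824, 0.2422]
orientation: [-0.005, -3.135, 0.008]
force: [-0.3, 0.3, -1.4]
opening: 0.0782
gripper_force: 0.0
```

```bash
python3 - <<'E'
from h import *
w=np.load('w1.npz'); c={k:w[k] for k in('intrinsics','dist','origin','orientation')}
print('fix',plane(c,[(225.8,120.2),(202.7,120),(249,120),(225.7,96.7),(225.7,143.7)],.11))
c,im,d=grab('wrist','w2.png')
E
```

```text
fix [[0.46475288 0.13243528 0.11      ]
 [0.46421314 0.09889241 0.11      ]
 [0.46470221 0.16607748 0.11      ]
 [0.43204326 0.13454674 0.11      ]
 [0.49855231 0.12992629 0.11      ]]
```

View pics/w2.png

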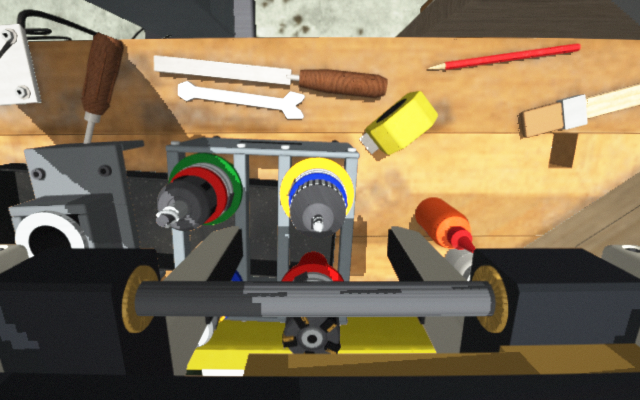

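The fingers straddle the blue holder (317,190), so I'll descend and grip.

Call:
arm_command(targets=[{"x": 0,"y": 0,"z": -0.06,"rx": 0,"ry": 0,"rz": 0,"claw": 40},{"x": 0,"y": 0,"z": -0.13,"rx": 0,"ry": 0,"rz": 0,"claw": 40},{"x": 0,"y": 0,"z": -0.18,"rx": 0,"ry": 0,"rz": 0,"claw": 40},{"x": 0,"y": 0,"z": -0.192,"rx": 0,"ry": 0,"rz": 0,"claw": 40},{"x": 0,"y": 0,"z": -0.192,"rx": 0,"ry": 0,"rz": 0,"claw": 80},{"x": 0,"y": 0,"z": -0.192,"rx": 0,"ry": 0,"rz": 0,"claw": 160},{"x": 0,"y": 0,"z": -0.192,"rx": 0,"ry": 0,"rz": 0,"claw": 180},{"x": 0,"y": 0,"z": -0.192,"rx": 0,"ry": 0,"rz": 0,"claw": 180},{"x": 0,"y": 0,"z": -0.192,"rx": 0,"ry": 0,"rz": 0,"claw": 180},{"x": 0,"y": 0,"z": -0.192,"rx": 0,"ry": 0,"rz": 0,"claw": 180}], squeeze=25)

```text
t: 3.35
tool_pos: [0.4161, 0.3845, 0.153]
orientation: [0.0, 3.14, 0.002]
force: [-1.6, -0.5, 0.0]
opening: 0.0433
gripper_force: 0.0
```

Call:
arm_command(targets=[{"x": 0,"y": 0,"z": 0,"rx": 0,"ry": 0,"rz": 0,"claw": 180},{"x": 0,"y": 0,"z": 0,"rx": 0,"ry": 0,"rz": 0,"claw": 180},{"x": 0,"y": 0,"z": 0,"rx": 0,"ry": 0,"rz": 0,"claw": 180},{"x": 0,"y": 0,"z": 0.03,"rx": 0,"ry": 0,"rz": 0,"claw": 180},{"x": 0,"y": 0,"z": 0.08,"rx": 0,"ry": 0,"rz": 0,"claw": 180},{"x": 0,"y": 0,"z": 0.13,"rx": 0,"ry": 0,"rz": 0,"claw": 180},{"x": 0,"y": 0,"z": 0.19,"rx": 0,"ry": 0,"rz": 0,"claw": 180},{"x": 0,"y": 0,"z": 0.25,"rx": 0,"ry": 0,"rz": 0,"claw": 180},{"x": 0,"y": 0,"z": 0.31,"rx": 0,"ry": 0,"rz": 0,"claw": 180},{"x": 0,"y": 0,"z": 0.346,"rx": 0,"ry": 0,"rz": 0,"claw": 180}])

```text
t: 4.18
tool_pos: [0.4157, 0.3842, 0.3276]
orientation: [-0.0, 3.14, 0.002]
force: [0.8, 0.2, -3.1]
opening: 0.0407
gripper_force: 25.0
```

Call:
arm_command(targets=[{"x": 0.005,"y": -0.03,"z": 0,"rx": 0,"ry": 0,"rz": 0,"claw": 180},{"x": 0.02,"y": -0.09,"z": 0,"rx": 0,"ry": 0,"rz": 0,"claw": 180},{"x": 0.034,"y": -0.16,"z": 0,"rx": 0,"ry": 0,"rz": 0,"claw": 180},{"x": 0.049,"y": -0.23,"z": 0,"rx": 0,"ry": 0,"rz": 0,"claw": 180},{"x": 0.063,"y": -0.3,"z": 0,"rx": 0,"ry": 0,"rz": 0,"claw": 180},{"x": 0.077,"y": -0.37,"z": 0,"rx": 0,"ry": 0,"rz": 0,"claw": 180},{"x": 0.09,"y": -0.44,"z": 0,"rx": 0,"ry": 0,"rz": 0,"claw": 180},{"x": 0.0975,"y": -0.49,"z": 0,"rx": 0,"ry": 0,"rz": 0,"claw": 180},{"x": 0.0985,"y": -0.503,"z": -0.02,"rx": 0,"ry": 0,"rz": 0,"claw": 180},{"x": 0.0985,"y": -0.503,"z": -0.06,"rx": 0,"ry": 0,"rz": 0,"claw": 180}])

```text
t: 5.02
tool_pos: [0.4656, 0.1301, 0.295]
orientation: [0.005, 3.139, -0.0]
force: [-0.3, 0.7, -3.5]
opening: 0.0411
gripper_force: 25.0
```

```bash
python3 - <<'E'
from h import *
c,im,d=grab('wrist'); a=im[100:330,150:480,::-1]
s=robot.read_state();print(s['tool_pos'])
c2,i2,_=grab('side'); b=i2[150:300,200:360,::-1]
cv2.imwrite('pics/w3.png',np.hstack([cv2.resize(a,(430,300)),cv2.resize(b,(320,300))]))
E
```

```text
[0.46327532 0.1308103  0.28879547]
```

View pics/w3.png

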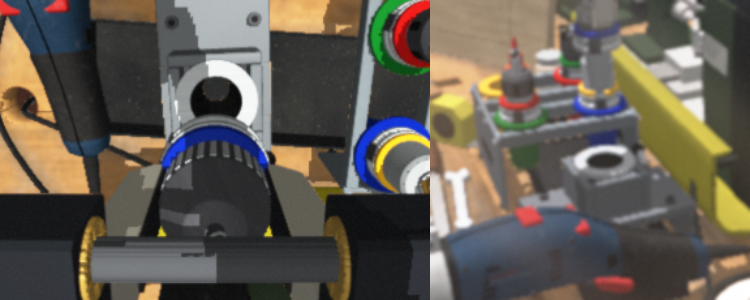

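The blue holder is upright over the fixture, rim at (218,95) in the crop. Lowering it now.

Call:
arm_command(targets=[{"x": 0,"y": 0,"z": -0.05,"rx": 0,"ry": 0,"rz": 0,"claw": 180},{"x": 0,"y": 0,"z": -0.1,"rx": 0,"ry": 0,"rz": 0,"claw": 180},{"x": 0,"y": 0,"z": -0.14,"rx": 0,"ry": 0,"rz": 0,"claw": 180},{"x": 0,"y": 0,"z": -0.18,"rx": 0,"ry": 0,"rz": 0,"claw": 180},{"x": 0,"y": 0,"z": -0.215,"rx": 0,"ry": 0,"rz": 0,"claw": 180},{"x": 0,"y": 0,"z": -0.245,"rx": 0,"ry": 0,"rz": 0,"claw": 180},{"x": 0,"y": 0,"z": -0.265,"rx": 0,"ry": 0,"rz": 0,"claw": 180},{"x": 0,"y": 0,"z": -0.276,"rx": 0,"ry": 0,"rz": 0,"claw": 180},{"x": 0,"y": 0,"z": -0.282,"rx": 0,"ry": 0,"rz": 0,"claw": 180},{"x": 0,"y": 0,"z": -0.284,"rx": 0,"ry": 0,"rz": 0,"claw": 180}])

```text
t: 5.95
tool_pos: [0.4648, 0.1327, 0.1529]
orientation: [-0.001, 3.141, 0.0]
force: [-0.2, 0.3, -3.5]
opening: 0.0406
gripper_force: 25.0
```

Call:
arm_command(targets=[{"x": 0,"y": 0,"z": -0.002,"rx": 0,"ry": 0,"rz": 0,"claw": 180},{"x": 0,"y": 0,"z": -0.004,"rx": 0,"ry": 0,"rz": 0,"claw": 180},{"x": 0,"y": 0,"z": -0.004,"rx": 0,"ry": 0,"rz": 0,"claw": 180}])

```text
t: 6.2
tool_pos: [0.4655, 0.1327, 0.1527]
orientation: [-0.0, 3.14, 0.001]
force: [-4.2, -0.8, 5.3]
opening: 0.0411
gripper_force: 25.0
```

Call:
arm_command(targets=[{"x": 0,"y": 0,"z": 0,"rx": 0,"ry": 0,"rz": 0,"claw": 100},{"x": 0,"y": 0,"z": 0,"rx": 0,"ry": 0,"rz": 0,"claw": 60},{"x": 0,"y": 0,"z": 0,"rx": 0,"ry": 0,"rz": 0,"claw": 40},{"x": 0,"y": 0,"z": 0,"rx": 0,"ry": 0,"rz": 0,"claw": 40},{"x": 0,"y": 0,"z": 0.05,"rx": 0,"ry": 0,"rz": 0,"claw": 40},{"x": 0,"y": 0,"z": 0.12,"rx": 0,"ry": 0,"rz": 0,"claw": 40},{"x": 0,"y": 0,"z": 0.18,"rx": 0,"ry": 0,"rz": 0,"claw": 40},{"x": 0.01,"y": 0.03,"z": 0.2,"rx": 0,"ry": 0,"rz": 0,"claw": 40},{"x": 0.032,"y": 0.1,"z": 0.2,"rx": 0,"ry": 0,"rz": 0,"claw": 40},{"x": 0.055,"y": 0.17,"z": 0.2,"rx": 0,"ry": 0,"rz": 0,"claw": 40}])

```text
t: 7.03
tool_pos: [0.4937, 0.2181, 0.2529]
orientation: [0.004, 3.138, 0.002]
force: [0.8, 0.3, 0.1]
opening: 0.0786
gripper_force: 0.0
```

Call:
arm_command(targets=[{"x": 0.02,"y": 0.06,"z": 0,"rx": 0,"ry": 0,"rz": 0,"claw": 40},{"x": 0.035,"y": 0.11,"z": 0,"rx": 0,"ry": 0,"rz": 0,"claw": 40},{"x": 0.039,"y": 0.125,"z": -0.02,"rx": 0,"ry": 0,"rz": 0,"claw": 40},{"x": 0.039,"y": 0.125,"z": -0.08,"rx": 0,"ry": 0,"rz": 0,"claw": 40},{"x": 0.039,"y": 0.125,"z": -0.14,"rx": 0,"ry": 0,"rz": 0,"claw": 40},{"x": 0.039,"y": 0.125,"z": -0.185,"rx": 0,"ry": 0,"rz": 0,"claw": 40},{"x": 0.039,"y": 0.125,"z": -0.198,"rx": 0,"ry": 0,"rz": 0,"claw": 40},{"x": 0.039,"y": 0.125,"z": -0.198,"rx": 0,"ry": 0,"rz": 0,"claw": 100},{"x": 0.039,"y": 0.125,"z": -0.198,"rx": 0,"ry": 0,"rz": 0,"claw": 180},{"x": 0.039,"y": 0.125,"z": -0.198,"rx": 0,"ry": 0,"rz": 0,"claw": 180}])

```text
t: 7.87
tool_pos: [0.513, 0.2802, 0.1539]
orientation: [0.001, 3.139, 0.002]
force: [0.1, 0.2, 0.5]
opening: 0.0628
gripper_force: 0.0
```

```bash
python3 - <<'E'
from h import *
c,im,d=grab('scene'); a=im[150:290,280:480,::-1]
s=robot.read_state();print(s['t'],s['tool_pos'],s['opening'])
cv2.imwrite('pics/s4.png',cv2.resize(a,(600,420)))
E
```

```text
7.9167 [0.51308076 0.28039413 0.15407198] 0.0591064788176126
```

View pics/s4.png

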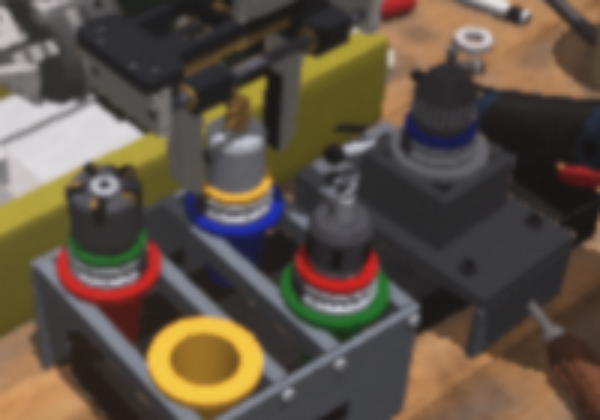

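Blue stands in the fixture at (440,130) and the fingers are round yellow, so I'll grip and lift it.

Call:
arm_command(targets=[{"x": 0,"y": 0,"z": 0,"rx": 0,"ry": 0,"rz": 0,"claw": 180},{"x": 0,"y": 0,"z": 0,"rx": 0,"ry": 0,"rz": 0,"claw": 180},{"x": 0,"y": 0,"z": 0,"rx": 0,"ry": 0,"rz": 0,"claw": 180},{"x": 0,"y": 0,"z": 0,"rx": 0,"ry": 0,"rz": 0,"claw": 180},{"x": 0,"y": 0,"z": 0,"rx": 0,"ry": 0,"rz": 0,"claw": 180},{"x": 0,"y": 0,"z": 0.03,"rx": 0,"ry": 0,"rz": 0,"claw": 180},{"x": 0,"y": 0,"z": 0.08,"rx": 0,"ry": 0,"rz": 0,"claw": 180},{"x": 0,"y": 0,"z": 0.14,"rx": 0,"ry": 0,"rz": 0,"claw": 180},{"x": 0,"y": 0,"z": 0.2,"rx": 0,"ry": 0,"rz": 0,"claw": 180},{"x": 0,"y": 0,"z": 0.26,"rx": 0,"ry": 0,"rz": 0,"claw": 180}])

```text
t: 8.75
tool_pos: [0.511, 0.2797, 0.2816]
orientation: [0.0, -3.139, 0.002]
force: [1.2, 0.3, -3.3]
opening: 0.0396
gripper_force: 25.0
```

Call:
arm_command(targets=[{"x": 0,"y": 0,"z": 0.06,"rx": 0,"ry": 0,"rz": 0,"claw": 180},{"x": -0.01,"y": 0.01,"z": 0.086,"rx": 0,"ry": 0,"rz": 0,"claw": 180},{"x": -0.05,"y": 0.05,"z": 0.086,"rx": 0,"ry": 0,"rz": 0,"claw": 180},{"x": -0.1,"y": 0.105,"z": 0.086,"rx": 0,"ry": 0,"rz": 0,"claw": 180},{"x": -0.15,"y": 0.16,"z": 0.086,"rx": 0,"ry": 0,"rz": 0,"claw": 180},{"x": -0.185,"y": 0.2,"z": 0.086,"rx": 0,"ry": 0,"rz": 0,"claw": 180},{"x": -0.1925,"y": 0.207,"z": 0.076,"rx": 0,"ry": 0,"rz": 0,"claw": 180},{"x": -0.1925,"y": 0.207,"z": 0.03,"rx": 0,"ry": 0,"rz": 0,"claw": 180},{"x": -0.1925,"y": 0.207,"z": -0.02,"rx": 0,"ry": 0,"rz": 0,"claw": 180},{"x": -0.1925,"y": 0.207,"z": -0.07,"rx": 0,"ry": 0,"rz": 0,"claw": 180}])

```text
t: 9.58
tool_pos: [0.4148, 0.3836, 0.2445]
orientation: [0.001, -3.141, 0.001]
force: [0.3, -0.6, -3.8]
opening: 0.0395
gripper_force: 25.0
```

Call:
arm_command(targets=[{"x": 0,"y": 0,"z": -0.045,"rx": 0,"ry": 0,"rz": 0,"claw": 180},{"x": 0,"y": 0,"z": -0.09,"rx": 0,"ry": 0,"rz": 0,"claw": 180},{"x": 0,"y": 0,"z": -0.13,"rx": 0,"ry": 0,"rz": 0,"claw": 180},{"x": 0,"y": 0,"z": -0.16,"rx": 0,"ry": 0,"rz": 0,"claw": 180},{"x": 0,"y": 0,"z": -0.176,"rx": 0,"ry": 0,"rz": 0,"claw": 180},{"x": 0,"y": 0,"z": -0.184,"rx": 0,"ry": 0,"rz": 0,"claw": 180},{"x": 0,"y": 0,"z": -0.188,"rx": 0,"ry": 0,"rz": 0,"claw": 180},{"x": 0,"y": 0,"z": -0.191,"rx": 0,"ry": 0,"rz": 0,"claw": 180},{"x": 0,"y": 0,"z": -0.192,"rx": 0,"ry": 0,"rz": 0,"claw": 180}])

```text
t: 10.33
tool_pos: [0.4159, 0.3838, 0.1526]
orientation: [-0.0, 3.14, 0.001]
force: [-6.1, -4.7, 10.6]
opening: 0.0395
gripper_force: 25.0
```

Call:
arm_command(targets=[{"x": 0,"y": 0,"z": 0,"rx": 0,"ry": 0,"rz": 0,"claw": 100},{"x": 0,"y": 0,"z": 0,"rx": 0,"ry": 0,"rz": 0,"claw": 60},{"x": 0,"y": 0,"z": 0,"rx": 0,"ry": 0,"rz": 0,"claw": 40},{"x": 0,"y": 0,"z": 0,"rx": 0,"ry": 0,"rz": 0,"claw": 40},{"x": 0,"y": 0,"z": 0.05,"rx": 0,"ry": 0,"rz": 0,"claw": 40},{"x": 0,"y": 0,"z": 0.12,"rx": 0,"ry": 0,"rz": 0,"claw": 40},{"x": 0,"y": 0,"z": 0.18,"rx": 0,"ry": 0,"rz": 0,"claw": 40},{"x": 0.005,"y": -0.03,"z": 0.21,"rx": 0,"ry": 0,"rz": 0,"claw": 40},{"x": 0.02,"y": -0.1,"z": 0.21,"rx": 0,"ry": 0,"rz": 0,"claw": 40},{"x": 0.034,"y": -0.17,"z": 0.21,"rx": 0,"ry": 0,"rz": 0,"claw": 40}])

```text
t: 11.17
tool_pos: [0.4332, 0.2989, 0.2576]
orientation: [-0.004, 3.138, 0.003]
force: [-0.0, -1.1, 0.0]
opening: 0.0786
gripper_force: 0.0
```

```bash
python3 - <<'E'
from h import *
c,im,d=grab('scene'); a=im[150:310,280:480,::-1]
s=robot.read_state();print(s['t'],s['tool_pos'],s['force'])
cv2.imwrite('pics/s5.png',cv2.resize(a,(600,480)))
E
```

```text
11.2167 [0.4344602  0.2928287  0.25668261] [ 5.15807926 -2.43194268  0.57959956]
```

View pics/s5.png

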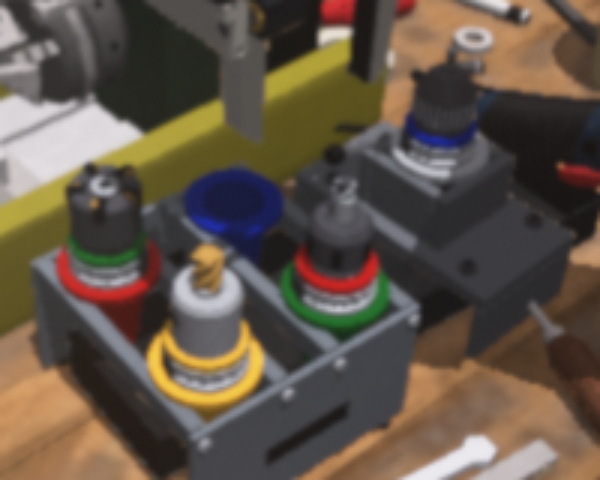

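Yellow is seated in its pocket at (205,355). Next I fetch blue from the fixture.

Call:
arm_command(targets=[{"x": 0.015,"y": -0.07,"z": 0,"rx": 0,"ry": 0,"rz": 0,"claw": 40},{"x": 0.03,"y": -0.145,"z": 0,"rx": 0,"ry": 0,"rz": 0,"claw": 40},{"x": 0.045,"y": -0.22,"z": 0,"rx": 0,"ry": 0,"rz": 0,"claw": 40},{"x": 0.06,"y": -0.29,"z": 0,"rx": 0,"ry": 0,"rz": 0,"claw": 40},{"x": 0.0646,"y": -0.328,"z": -0.01,"rx": 0,"ry": 0,"rz": 0,"claw": 40},{"x": 0.0646,"y": -0.332,"z": -0.04,"rx": 0,"ry": 0,"rz": 0,"claw": 40},{"x": 0.0646,"y": -0.332,"z": -0.1,"rx": 0,"ry": 0,"rz": 0,"claw": 40},{"x": 0.0646,"y": -0.332,"z": -0.16,"rx": 0,"ry": 0,"rz": 0,"claw": 40},{"x": 0.0646,"y": -0.332,"z": -0.198,"rx": 0,"ry": 0,"rz": 0,"claw": 40},{"x": 0.0646,"y": -0.332,"z": -0.208,"rx": 0,"ry": 0,"rz": 0,"claw": 60}])

```text
t: 12.05
tool_pos: [0.4624, 0.1319, 0.1476]
orientation: [-0.001, -3.136, 0.002]
force: [-0.5, -0.5, -0.3]
opening: 0.0754
gripper_force: 0.0
```

Call:
arm_command(targets=[{"x": 0,"y": 0,"z": 0,"rx": 0,"ry": 0,"rz": 0,"claw": 120},{"x": 0,"y": 0,"z": 0,"rx": 0,"ry": 0,"rz": 0,"claw": 180},{"x": 0,"y": 0,"z": 0,"rx": 0,"ry": 0,"rz": 0,"claw": 180},{"x": 0,"y": 0,"z": 0,"rx": 0,"ry": 0,"rz": 0,"claw": 180},{"x": 0,"y": 0,"z": 0,"rx": 0,"ry": 0,"rz": 0,"claw": 180},{"x": 0,"y": 0,"z": 0,"rx": 0,"ry": 0,"rz": 0,"claw": 180},{"x": 0,"y": 0,"z": 0,"rx": 0,"ry": 0,"rz": 0,"claw": 180},{"x": 0,"y": 0,"z": 0.03,"rx": 0,"ry": 0,"rz": 0,"claw": 180},{"x": 0,"y": 0,"z": 0.09,"rx": 0,"ry": 0,"rz": 0,"claw": 180},{"x": 0,"y": 0,"z": 0.15,"rx": 0,"ry": 0,"rz": 0,"claw": 180}])

```text
t: 12.88
tool_pos: [0.4631, 0.1322, 0.2254]
orientation: [0.0, -3.137, 0.001]
force: [0.7, 0.8, -2.2]
opening: 0.0411
gripper_force: 25.0
```

Call:
arm_command(targets=[{"x": 0,"y": 0,"z": 0.06,"rx": 0,"ry": 0,"rz": 0,"claw": 180},{"x": 0,"y": 0,"z": 0.12,"rx": 0,"ry": 0,"rz": 0,"claw": 180},{"x": 0.005,"y": 0.015,"z": 0.17,"rx": 0,"ry": 0,"rz": 0,"claw": 180},{"x": 0.02,"y": 0.065,"z": 0.196,"rx": 0,"ry": 0,"rz": 0,"claw": 180},{"x": 0.042,"y": 0.135,"z": 0.196,"rx": 0,"ry": 0,"rz": 0,"claw": 180},{"x": 0.064,"y": 0.205,"z": 0.196,"rx": 0,"ry": 0,"rz": 0,"claw": 180},{"x": 0.085,"y": 0.27,"z": 0.196,"rx": 0,"ry": 0,"rz": 0,"claw": 180},{"x": 0.0922,"y": 0.2944,"z": 0.186,"rx": 0,"ry": 0,"rz": 0,"claw": 180},{"x": 0.0922,"y": 0.2944,"z": 0.14,"rx": 0,"ry": 0,"rz": 0,"claw": 180},{"x": 0.0922,"y": 0.2944,"z": 0.09,"rx": 0,"ry": 0,"rz": 0,"claw": 180}])

```text
t: 13.72
tool_pos: [0.5114, 0.2809, 0.2716]
orientation: [-0.003, 3.14, 0.001]
force: [-0.1, -0.2, -4.2]
opening: 0.0404
gripper_force: 25.0
```

Call:
arm_command(targets=[{"x": 0,"y": 0,"z": -0.05,"rx": 0,"ry": 0,"rz": 0,"claw": 180},{"x": 0,"y": 0,"z": -0.1,"rx": 0,"ry": 0,"rz": 0,"claw": 180},{"x": 0,"y": 0,"z": -0.15,"rx": 0,"ry": 0,"rz": 0,"claw": 180},{"x": 0,"y": 0,"z": -0.19,"rx": 0,"ry": 0,"rz": 0,"claw": 180},{"x": 0,"y": 0,"z": -0.215,"rx": 0,"ry": 0,"rz": 0,"claw": 180},{"x": 0,"y": 0,"z": -0.228,"rx": 0,"ry": 0,"rz": 0,"claw": 180},{"x": 0,"y": 0,"z": -0.234,"rx": 0,"ry": 0,"rz": 0,"claw": 180},{"x": 0,"y": 0,"z": -0.237,"rx": 0,"ry": 0,"rz": 0,"claw": 180},{"x": 0,"y": 0,"z": -0.24,"rx": 0,"ry": 0,"rz": 0,"claw": 180},{"x": 0,"y": 0,"z": -0.24,"rx": 0,"ry": 0,"rz": 0,"claw": 180}])

```text
t: 14.55
tool_pos: [0.5118, 0.2801, 0.1532]
orientation: [0.0, 3.139, 0.001]
force: [0.5, 1.1, -4.3]
opening: 0.0407
gripper_force: 25.0
```

Call:
arm_command(targets=[{"x": 0,"y": 0,"z": -0.002,"rx": 0,"ry": 0,"rz": 0,"claw": 180},{"x": 0,"y": 0,"z": -0.004,"rx": 0,"ry": 0,"rz": 0,"claw": 180},{"x": 0,"y": 0,"z": -0.006,"rx": 0,"ry": 0,"rz": 0,"claw": 180},{"x": 0,"y": 0,"z": -0.006,"rx": 0,"ry": 0,"rz": 0,"claw": 180}])

```text
t: 14.88
tool_pos: [0.5121, 0.2802, 0.1529]
orientation: [-0.0, 3.138, 0.002]
force: [-9.3, -4.8, 16.8]
opening: 0.0403
gripper_force: 25.0
```

Call:
arm_command(targets=[{"x": 0,"y": 0,"z": 0.002,"rx": 0,"ry": 0,"rz": 0,"claw": 100},{"x": 0,"y": 0,"z": 0.002,"rx": 0,"ry": 0,"rz": 0,"claw": 60},{"x": 0,"y": 0,"z": 0.002,"rx": 0,"ry": 0,"rz": 0,"claw": 40},{"x": 0,"y": 0,"z": 0.002,"rx": 0,"ry": 0,"rz": 0,"claw": 40},{"x": 0,"y": 0,"z": 0.06,"rx": 0,"ry": 0,"rz": 0,"claw": 40},{"x": 0,"y": 0,"z": 0.13,"rx": 0,"ry": 0,"rz": 0,"claw": 40},{"x": 0,"y": 0,"z": 0.19,"rx": 0,"ry": 0,"rz": 0,"claw": 40},{"x": -0.03,"y": 0,"z": 0.21,"rx": 0,"ry": 0,"rz": 0,"claw": 40},{"x": -0.1,"y": 0.005,"z": 0.21,"rx": 0,"ry": 0,"rz": 0,"claw": 40},{"x": -0.17,"y": 0.009,"z": 0.21,"rx": 0,"ry": 0,"rz": 0,"claw": 40}])

```text
t: 15.72
tool_pos: [0.4262, 0.2843, 0.2547]
orientation: [0.002, 3.14, 0.002]
force: [-0.0, 0.5, 0.4]
opening: 0.0784
gripper_force: 0.0
```

Call:
arm_command(targets=[{"x": -0.029,"y": 0,"z": 0,"rx": 0,"ry": 0,"rz": 0,"claw": 40},{"x": -0.029,"y": 0,"z": -0.03,"rx": 0,"ry": 0,"rz": 0,"claw": 40},{"x": -0.029,"y": 0,"z": -0.09,"rx": 0,"ry": 0,"rz": 0,"claw": 40},{"x": -0.029,"y": 0,"z": -0.15,"rx": 0,"ry": 0,"rz": 0,"claw": 40},{"x": -0.029,"y": 0,"z": -0.19,"rx": 0,"ry": 0,"rz": 0,"claw": 40},{"x": -0.029,"y": 0,"z": -0.204,"rx": 0,"ry": 0,"rz": 0,"claw": 50},{"x": -0.029,"y": 0,"z": -0.204,"rx": 0,"ry": 0,"rz": 0,"claw": 120},{"x": -0.029,"y": 0,"z": -0.204,"rx": 0,"ry": 0,"rz": 0,"claw": 180},{"x": -0.029,"y": 0,"z": -0.204,"rx": 0,"ry": 0,"rz": 0,"claw": 180},{"x": -0.029,"y": 0,"z": -0.204,"rx": 0,"ry": 0,"rz": 0,"claw": 180}])

```text
t: 16.55
tool_pos: [0.4126, 0.2849, 0.1536]
orientation: [0.0, 3.139, 0.002]
force: [0.5, -0.2, 0.2]
opening: 0.0529
gripper_force: 0.0
```

```bash
python3 - <<'E'
from h import *
c,im,d=grab('scene'); a=im[150:310,280:480,::-1]
c,im,d=grab('side'); b=im[140:280,200:340,::-1]
s=robot.read_state();print(s['t'],s['tool_pos'],s['opening'])
cv2.imwrite('pics/s6.png',np.hstack([cv2.resize(a,(450,360)),cv2.resize(b,(340,360))]))
E
```

```text
16.65 [0.41226941 0.2846749  0.15314214] 0.04463717914824869
```

View pics/s6.png

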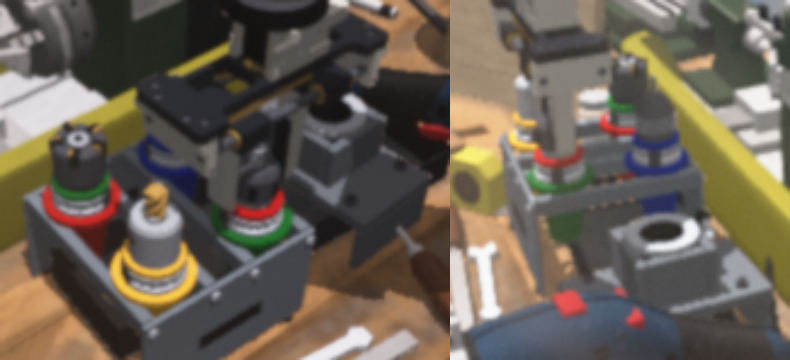

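Blue is seated in its pocket (side crop 658,150), and the fingers are closing on red.

Call:
arm_command(targets=[{"x": 0,"y": 0,"z": 0,"rx": 0,"ry": 0,"rz": 0,"claw": 180},{"x": 0,"y": 0,"z": 0,"rx": 0,"ry": 0,"rz": 0,"claw": 180},{"x": 0,"y": 0,"z": 0,"rx": 0,"ry": 0,"rz": 0,"claw": 180},{"x": 0,"y": 0,"z": 0,"rx": 0,"ry": 0,"rz": 0,"claw": 180},{"x": 0,"y": 0,"z": 0.03,"rx": 0,"ry": 0,"rz": 0,"claw": 180},{"x": 0,"y": 0,"z": 0.08,"rx": 0,"ry": 0,"rz": 0,"claw": 180},{"x": 0,"y": 0,"z": 0.14,"rx": 0,"ry": 0,"rz": 0,"claw": 180},{"x": 0,"y": 0,"z": 0.2,"rx": 0,"ry": 0,"rz": 0,"claw": 180},{"x": 0,"y": 0,"z": 0.26,"rx": 0,"ry": 0,"rz": 0,"claw": 180},{"x": 0.005,"y": -0.015,"z": 0.28,"rx": 0,"ry": 0,"rz": 0,"claw": 180}])

```text
t: 17.48
tool_pos: [0.4147, 0.278, 0.2959]
orientation: [-0.002, 3.137, 0.005]
force: [0.4, 0.2, -3.4]
opening: 0.0384
gripper_force: 25.0
```

Call:
arm_command(targets=[{"x": 0.02,"y": -0.05,"z": 0,"rx": 0,"ry": 0,"rz": 0,"claw": 180},{"x": 0.04,"y": -0.12,"z": 0,"rx": 0,"ry": 0,"rz": 0,"claw": 180},{"x": 0.065,"y": -0.19,"z": 0,"rx": 0,"ry": 0,"rz": 0,"claw": 180},{"x": 0.09,"y": -0.255,"z": 0,"rx": 0,"ry": 0,"rz": 0,"claw": 180},{"x": 0.1018,"y": -0.2884,"z": 0,"rx": 0,"ry": 0,"rz": 0,"claw": 180},{"x": 0.1018,"y": -0.2884,"z": -0.02,"rx": 0,"ry": 0,"rz": 0,"claw": 180},{"x": 0.1018,"y": -0.2884,"z": -0.06,"rx": 0,"ry": 0,"rz": 0,"claw": 180},{"x": 0.1018,"y": -0.2884,"z": -0.1,"rx": 0,"ry": 0,"rz": 0,"claw": 180},{"x": 0.1018,"y": -0.2884,"z": -0.14,"rx": 0,"ry": 0,"rz": 0,"claw": 180},{"x": 0.1018,"y": -0.2884,"z": -0.18,"rx": 0,"ry": 0,"rz": 0,"claw": 180}])

```text
t: 18.32
tool_pos: [0.4636, 0.1324, 0.1987]
orientation: [-0.0, -3.139, 0.0]
force: [0.4, -0.0, -4.7]
opening: 0.0386
gripper_force: 25.0
```

Call:
arm_command(targets=[{"x": 0,"y": 0,"z": -0.03,"rx": 0,"ry": 0,"rz": 0,"claw": 180},{"x": 0,"y": 0,"z": -0.06,"rx": 0,"ry": 0,"rz": 0,"claw": 180},{"x": 0,"y": 0,"z": -0.08,"rx": 0,"ry": 0,"rz": 0,"claw": 180},{"x": 0,"y": 0,"z": -0.09,"rx": 0,"ry": 0,"rz": 0,"claw": 180},{"x": 0,"y": 0,"z": -0.095,"rx": 0,"ry": 0,"rz": 0,"claw": 180},{"x": 0,"y": 0,"z": -0.099,"rx": 0,"ry": 0,"rz": 0,"claw": 180},{"x": 0,"y": 0,"z": -0.102,"rx": 0,"ry": 0,"rz": 0,"claw": 180},{"x": 0,"y": 0,"z": -0.103,"rx": 0,"ry": 0,"rz": 0,"claw": 180},{"x": 0,"y": 0,"z": -0.103,"rx": 0,"ry": 0,"rz": 0,"claw": 180}])

```text
t: 19.07
tool_pos: [0.4659, 0.1328, 0.1526]
orientation: [-0.0, 3.139, 0.001]
force: [-5.3, -0.7, 8.1]
opening: 0.0386
gripper_force: 25.0
```

Call:
arm_command(targets=[{"x": 0,"y": 0,"z": 0,"rx": 0,"ry": 0,"rz": 0,"claw": 100},{"x": 0,"y": 0,"z": 0,"rx": 0,"ry": 0,"rz": 0,"claw": 60},{"x": 0,"y": 0,"z": 0,"rx": 0,"ry": 0,"rz": 0,"claw": 40},{"x": 0,"y": 0,"z": 0,"rx": 0,"ry": 0,"rz": 0,"claw": 40},{"x": 0,"y": 0,"z": 0.05,"rx": 0,"ry": 0,"rz": 0,"claw": 40},{"x": 0,"y": 0,"z": 0.12,"rx": 0,"ry": 0,"rz": 0,"claw": 40},{"x": 0,"y": 0,"z": 0.18,"rx": 0,"ry": 0,"rz": 0,"claw": 40},{"x": 0.005,"y": 0.025,"z": 0.22,"rx": 0,"ry": 0,"rz": 0,"claw": 40},{"x": 0.02,"y": 0.1,"z": 0.22,"rx": 0,"ry": 0,"rz": 0,"claw": 40},{"x": 0.035,"y": 0.17,"z": 0.22,"rx": 0,"ry": 0,"rz": 0,"claw": 40}])

```text
t: 19.9
tool_pos: [0.484, 0.2184, 0.263]
orientation: [0.004, 3.136, 0.003]
force: [0.4, -0.3, -0.0]
opening: 0.0781
gripper_force: 0.0
```

Call:
arm_command(targets=[{"x": 0.015,"y": 0.07,"z": 0,"rx": 0,"ry": 0,"rz": 0,"claw": 40},{"x": 0.03,"y": 0.145,"z": 0,"rx": 0,"ry": 0,"rz": 0,"claw": 40},{"x": 0.045,"y": 0.22,"z": 0,"rx": 0,"ry": 0,"rz": 0,"claw": 40},{"x": 0.058,"y": 0.285,"z": 0,"rx": 0,"ry": 0,"rz": 0,"claw": 40},{"x": 0.0654,"y": 0.32,"z": 0,"rx": 0,"ry": 0,"rz": 0,"claw": 40},{"x": 0.0654,"y": 0.324,"z": -0.02,"rx": 0,"ry": 0,"rz": 0,"claw": 40},{"x": 0.0654,"y": 0.324,"z": -0.08,"rx": 0,"ry": 0,"rz": 0,"claw": 40},{"x": 0.0654,"y": 0.324,"z": -0.14,"rx": 0,"ry": 0,"rz": 0,"claw": 40},{"x": 0.0654,"y": 0.324,"z": -0.195,"rx": 0,"ry": 0,"rz": 0,"claw": 40},{"x": 0.0654,"y": 0.324,"z": -0.217,"rx": 0,"ry": 0,"rz": 0,"claw": 40}])

```text
t: 20.73
tool_pos: [0.5127, 0.3774, 0.1461]
orientation: [-0.0, -3.136, 0.006]
force: [-0.7, -0.7, -1.8]
opening: 0.0784
gripper_force: 0.0
```

```bash
python3 - <<'E'
from h import *
c,im,d=grab('scene'); a=im[150:310,280:480,::-1]
c,im,d=grab('wrist'); b=im[100:330,160:480,::-1]
s=robot.read_state();print(s['t'],s['tool_pos'],s['opening'],s['force'])
cv2.imwrite('pics/s7.png',np.hstack([cv2.resize(a,(400,320)),cv2.resize(b,(400,320))]))
E
```

```text
20.8333 [0.51321546 0.37774111 0.14817056] 0.07822121870887046 [-0.51593716  1.24848636  0.58311248]
```

View pics/s7.png

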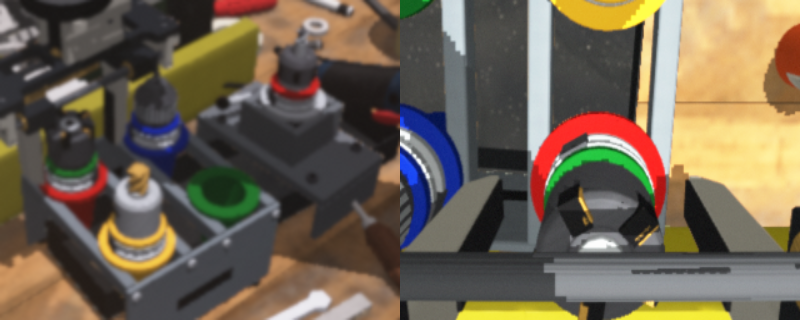

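Red stands in the fixture at (297,75), and the fingers straddle green. Gripping it now.

Call:
arm_command(targets=[{"x": 0,"y": 0,"z": 0,"rx": 0,"ry": 0,"rz": 0,"claw": 100},{"x": 0,"y": 0,"z": 0,"rx": 0,"ry": 0,"rz": 0,"claw": 170},{"x": 0,"y": 0,"z": 0,"rx": 0,"ry": 0,"rz": 0,"claw": 180},{"x": 0,"y": 0,"z": 0,"rx": 0,"ry": 0,"rz": 0,"claw": 180},{"x": 0,"y": 0,"z": 0,"rx": 0,"ry": 0,"rz": 0,"claw": 180},{"x": 0,"y": 0,"z": 0,"rx": 0,"ry": 0,"rz": 0,"claw": 180},{"x": 0,"y": 0,"z": 0,"rx": 0,"ry": 0,"rz": 0,"claw": 180},{"x": 0,"y": 0,"z": 0.03,"rx": 0,"ry": 0,"rz": 0,"claw": 180},{"x": 0,"y": 0,"z": 0.09,"rx": 0,"ry": 0,"rz": 0,"claw": 180},{"x": 0,"y": 0,"z": 0.15,"rx": 0,"ry": 0,"rz": 0,"claw": 180}])

```text
t: 21.67
tool_pos: [0.5133, 0.3785, 0.2244]
orientation: [0.0, -3.136, 0.005]
force: [-0.3, 0.6, -3.6]
opening: 0.0445
gripper_force: 25.0
```

Call:
arm_command(targets=[{"x": 0,"y": 0,"z": 0.06,"rx": 0,"ry": 0,"rz": 0,"claw": 180},{"x": 0,"y": 0,"z": 0.12,"rx": 0,"ry": 0,"rz": 0,"claw": 180},{"x": 0,"y": 0,"z": 0.18,"rx": 0,"ry": 0,"rz": 0,"claw": 180},{"x": -0.02,"y": -0.02,"z": 0.2,"rx": 0,"ry": 0,"rz": 0,"claw": 180},{"x": -0.07,"y": -0.065,"z": 0.2,"rx": 0,"ry": 0,"rz": 0,"claw": 180},{"x": -0.12,"y": -0.11,"z": 0.2,"rx": 0,"ry": 0,"rz": 0,"claw": 180},{"x": -0.17,"y": -0.157,"z": 0.2,"rx": 0,"ry": 0,"rz": 0,"claw": 180},{"x": -0.2,"y": -0.185,"z": 0.2,"rx": 0,"ry": 0,"rz": 0,"claw": 180},{"x": -0.207,"y": -0.1906,"z": 0.17,"rx": 0,"ry": 0,"rz": 0,"claw": 180},{"x": -0.207,"y": -0.1906,"z": 0.12,"rx": 0,"ry": 0,"rz": 0,"claw": 180}])

```text
t: 22.5
tool_pos: [0.4117, 0.284, 0.2893]
orientation: [0.0, 3.137, 0.004]
force: [1.1, 0.3, -3.3]
opening: 0.0446
gripper_force: 25.0
```

Call:
arm_command(targets=[{"x": 0,"y": 0,"z": -0.05,"rx": 0,"ry": 0,"rz": 0,"claw": 180},{"x": 0,"y": 0,"z": -0.1,"rx": 0,"ry": 0,"rz": 0,"claw": 180},{"x": 0,"y": 0,"z": -0.15,"rx": 0,"ry": 0,"rz": 0,"claw": 180},{"x": 0,"y": 0,"z": -0.195,"rx": 0,"ry": 0,"rz": 0,"claw": 180},{"x": 0,"y": 0,"z": -0.23,"rx": 0,"ry": 0,"rz": 0,"claw": 180},{"x": 0,"y": 0,"z": -0.252,"rx": 0,"ry": 0,"rz": 0,"claw": 180},{"x": 0,"y": 0,"z": -0.262,"rx": 0,"ry": 0,"rz": 0,"claw": 180},{"x": 0,"y": 0,"z": -0.268,"rx": 0,"ry": 0,"rz": 0,"claw": 180},{"x": 0,"y": 0,"z": -0.272,"rx": 0,"ry": 0,"rz": 0,"claw": 180},{"x": 0,"y": 0,"z": -0.272,"rx": 0,"ry": 0,"rz": 0,"claw": 180}])

```text
t: 23.33
tool_pos: [0.4124, 0.2847, 0.1527]
orientation: [-0.0, 3.139, 0.002]
force: [-1.6, -1.0, 1.2]
opening: 0.0447
gripper_force: 25.0
```

Call:
arm_command(targets=[{"x": 0,"y": 0,"z": -0.002,"rx": 0,"ry": 0,"rz": 0,"claw": 180},{"x": 0,"y": 0,"z": -0.002,"rx": 0,"ry": 0,"rz": 0,"claw": 180},{"x": 0,"y": 0,"z": 0,"rx": 0,"ry": 0,"rz": 0,"claw": 100},{"x": 0,"y": 0,"z": 0,"rx": 0,"ry": 0,"rz": 0,"claw": 60},{"x": 0,"y": 0,"z": 0,"rx": 0,"ry": 0,"rz": 0,"claw": 40},{"x": 0,"y": 0,"z": 0,"rx": 0,"ry": 0,"rz": 0,"claw": 40},{"x": 0,"y": 0,"z": 0,"rx": 0,"ry": 0,"rz": 0,"claw": 40},{"x": 0,"y": 0,"z": 0.06,"rx": 0,"ry": 0,"rz": 0,"claw": 40},{"x": 0,"y": 0,"z": 0.13,"rx": 0,"ry": 0,"rz": 0,"claw": 40},{"x": 0,"y": 0,"z": 0.2,"rx": 0,"ry": 0,"rz": 0,"claw": 40}])

```text
t: 24.17
tool_pos: [0.4106, 0.2838, 0.2507]
orientation: [0.0, -3.139, 0.002]
force: [0.8, 0.3, 0.2]
opening: 0.0778
gripper_force: 0.0
```

Call:
arm_command(targets=[{"x": 0.015,"y": -0.04,"z": 0.01,"rx": 0,"ry": 0,"rz": 0,"claw": 40},{"x": 0.04,"y": -0.11,"z": 0.01,"rx": 0,"ry": 0,"rz": 0,"claw": 40},{"x": 0.065,"y": -0.18,"z": 0.01,"rx": 0,"ry": 0,"rz": 0,"claw": 40},{"x": 0.09,"y": -0.25,"z": 0.01,"rx": 0,"ry": 0,"rz": 0,"claw": 40},{"x": 0.1066,"y": -0.3034,"z": 0,"rx": 0,"ry": 0,"rz": 0,"claw": 40},{"x": 0.1066,"y": -0.3034,"z": -0.02,"rx": 0,"ry": 0,"rz": 0,"claw": 40},{"x": 0.1066,"y": -0.3034,"z": -0.08,"rx": 0,"ry": 0,"rz": 0,"claw": 40},{"x": 0.1066,"y": -0.3034,"z": -0.14,"rx": 0,"ry": 0,"rz": 0,"claw": 40},{"x": 0.1066,"y": -0.3034,"z": -0.185,"rx": 0,"ry": 0,"rz": 0,"claw": 40},{"x": 0.1066,"y": -0.3034,"z": -0.198,"rx": 0,"ry": 0,"rz": 0,"claw": 40}])

```text
t: 25.0
tool_pos: [0.4619, 0.1323, 0.147]
orientation: [-0.0, -3.135, 0.001]
force: [-0.7, 0.4, -1.2]
opening: 0.0784
gripper_force: 0.0
```

```bash
python3 - <<'E'
from h import *
c,im,d=grab('scene'); a=im[150:310,280:480,::-1]
s=robot.read_state();print(s['t'],s['tool_pos'],s['opening'],s['force'])
cv2.imwrite('pics/s8.png',cv2.resize(a,(500,400)))
E
```

```text
25.05 [0.4621674  0.13243205 0.14760781] 0.0783395241557684 [-0.58938753  0.27334952 -0.07915704]
```

View pics/s8.png

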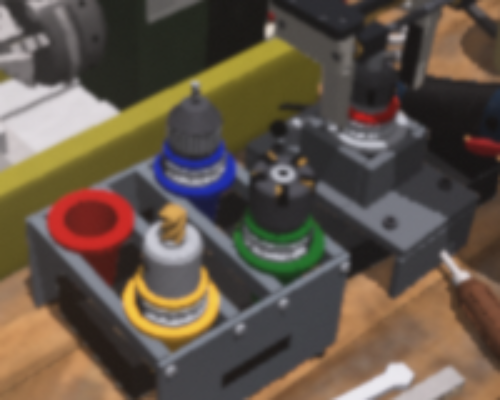

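Green is seated at (280,240), and the fingers are round red in the fixture. This is the last carry.

Call:
arm_command(targets=[{"x": 0,"y": 0,"z": 0,"rx": 0,"ry": 0,"rz": 0,"claw": 100},{"x": 0,"y": 0,"z": 0,"rx": 0,"ry": 0,"rz": 0,"claw": 180},{"x": 0,"y": 0,"z": 0,"rx": 0,"ry": 0,"rz": 0,"claw": 180},{"x": 0,"y": 0,"z": 0,"rx": 0,"ry": 0,"rz": 0,"claw": 180},{"x": 0,"y": 0,"z": 0,"rx": 0,"ry": 0,"rz": 0,"claw": 180},{"x": 0,"y": 0,"z": 0,"rx": 0,"ry": 0,"rz": 0,"claw": 180},{"x": 0,"y": 0,"z": 0,"rx": 0,"ry": 0,"rz": 0,"claw": 180},{"x": 0,"y": 0,"z": 0,"rx": 0,"ry": 0,"rz": 0,"claw": 180},{"x": 0,"y": 0,"z": 0.04,"rx": 0,"ry": 0,"rz": 0,"claw": 180},{"x": 0,"y": 0,"z": 0.1,"rx": 0,"ry": 0,"rz": 0,"claw": 180}])

```text
t: 25.88
tool_pos: [0.4617, 0.1319, 0.1978]
orientation: [-0.0, -3.133, 0.002]
force: [0.9, -0.0, -4.1]
opening: 0.0388
gripper_force: 25.0
```

Call:
arm_command(targets=[{"x": 0,"y": 0,"z": 0.06,"rx": 0,"ry": 0,"rz": 0,"claw": 180},{"x": 0,"y": 0,"z": 0.12,"rx": 0,"ry": 0,"rz": 0,"claw": 180},{"x": 0,"y": 0,"z": 0.18,"rx": 0,"ry": 0,"rz": 0,"claw": 180},{"x": 0,"y": 0,"z": 0.23,"rx": 0,"ry": 0,"rz": 0,"claw": 180},{"x": 0.005,"y": 0.025,"z": 0.25,"rx": 0,"ry": 0,"rz": 0,"claw": 180},{"x": 0.02,"y": 0.09,"z": 0.25,"rx": 0,"ry": 0,"rz": 0,"claw": 180},{"x": 0.034,"y": 0.16,"z": 0.25,"rx": 0,"ry": 0,"rz": 0,"claw": 180},{"x": 0.048,"y": 0.23,"z": 0.25,"rx": 0,"ry": 0,"rz": 0,"claw": 180},{"x": 0.062,"y": 0.3,"z": 0.25,"rx": 0,"ry": 0,"rz": 0,"claw": 180},{"x": 0.076,"y": 0.37,"z": 0.25,"rx": 0,"ry": 0,"rz": 0,"claw": 180}])

```text
t: 26.72
tool_pos: [0.5025, 0.3189, 0.3253]
orientation: [-0.0, -3.14, 0.002]
force: [1.3, 0.1, -4.0]
opening: 0.0386
gripper_force: 25.0
```

Call:
arm_command(targets=[{"x": 0.012,"y": 0.06,"z": 0,"rx": 0,"ry": 0,"rz": 0,"claw": 180},{"x": 0.022,"y": 0.11,"z": 0,"rx": 0,"ry": 0,"rz": 0,"claw": 180},{"x": 0.0242,"y": 0.124,"z": 0,"rx": 0,"ry": 0,"rz": 0,"claw": 180},{"x": 0.0242,"y": 0.124,"z": -0.03,"rx": 0,"ry": 0,"rz": 0,"claw": 180},{"x": 0.0242,"y": 0.124,"z": -0.08,"rx": 0,"ry": 0,"rz": 0,"claw": 180},{"x": 0.0242,"y": 0.124,"z": -0.13,"rx": 0,"ry": 0,"rz": 0,"claw": 180},{"x": 0.0242,"y": 0.124,"z": -0.18,"rx": 0,"ry": 0,"rz": 0,"claw": 180},{"x": 0.0242,"y": 0.124,"z": -0.23,"rx": 0,"ry": 0,"rz": 0,"claw": 180},{"x": 0.0242,"y": 0.124,"z": -0.28,"rx": 0,"ry": 0,"rz": 0,"claw": 180},{"x": 0.0242,"y": 0.124,"z": -0.31,"rx": 0,"ry": 0,"rz": 0,"claw": 180}])

```text
t: 27.55
tool_pos: [0.5131, 0.3778, 0.1669]
orientation: [-0.001, -3.136, 0.005]
force: [-0.3, -1.4, -5.8]
opening: 0.038
gripper_force: 25.0
```

Call:
arm_command(targets=[{"x": 0,"y": 0,"z": -0.02,"rx": 0,"ry": 0,"rz": 0,"claw": 180},{"x": 0,"y": 0,"z": -0.03,"rx": 0,"ry": 0,"rz": 0,"claw": 180},{"x": 0,"y": 0,"z": -0.034,"rx": 0,"ry": 0,"rz": 0,"claw": 180},{"x": 0,"y": 0,"z": -0.038,"rx": 0,"ry": 0,"rz": 0,"claw": 180},{"x": 0,"y": 0,"z": -0.041,"rx": 0,"ry": 0,"rz": 0,"claw": 180},{"x": 0,"y": 0,"z": -0.042,"rx": 0,"ry": 0,"rz": 0,"claw": 180},{"x": 0,"y": 0,"z": -0.042,"rx": 0,"ry": 0,"rz": 0,"claw": 180}])

```text
t: 28.13
tool_pos: [0.5157, 0.38, 0.1523]
orientation: [-0.0, 3.139, 0.002]
force: [0.5, -0.1, -0.8]
opening: 0.0387
gripper_force: 25.0
```

Call:
arm_command(targets=[{"x": 0,"y": 0,"z": -0.002,"rx": 0,"ry": 0,"rz": 0,"claw": 180},{"x": 0,"y": 0,"z": -0.003,"rx": 0,"ry": 0,"rz": 0,"claw": 180},{"x": 0,"y": 0,"z": -0.003,"rx": 0,"ry": 0,"rz": 0,"claw": 180}])

```text
t: 28.38
tool_pos: [0.5158, 0.38, 0.1522]
orientation: [-0.0, 3.139, 0.002]
force: [-3.8, -3.1, 9.6]
opening: 0.0385
gripper_force: 25.0
```

Call:
arm_command(targets=[{"x": 0,"y": 0,"z": 0.002,"rx": 0,"ry": 0,"rz": 0,"claw": 100},{"x": 0,"y": 0,"z": 0.002,"rx": 0,"ry": 0,"rz": 0,"claw": 60},{"x": 0,"y": 0,"z": 0.002,"rx": 0,"ry": 0,"rz": 0,"claw": 40},{"x": 0,"y": 0,"z": 0.002,"rx": 0,"ry": 0,"rz": 0,"claw": 40},{"x": 0,"y": 0,"z": 0.002,"rx": 0,"ry": 0,"rz": 0,"claw": 40},{"x": 0,"y": 0,"z": 0.06,"rx": 0,"ry": 0,"rz": 0,"claw": 40},{"x": 0,"y": 0,"z": 0.14,"rx": 0,"ry": 0,"rz": 0,"claw": 40},{"x": 0,"y": 0,"z": 0.22,"rx": 0,"ry": 0,"rz": 0,"claw": 40},{"x": 0,"y": 0,"z": 0.3,"rx": 0,"ry": 0,"rz": 0,"claw": 40},{"x": 0,"y": -0.06,"z": 0.35,"rx": 0,"ry": 0,"rz": 0,"claw": 40}])

```text
t: 29.22
tool_pos: [0.5148, 0.3531, 0.3286]
orientation: [-0.006, 3.138, 0.006]
force: [1.4, 0.2, 1.9]
opening: 0.0784
gripper_force: 0.0
```

Call:
arm_command(targets=[{"x": 0.01,"y": -0.06,"z": 0.05,"rx": 0,"ry": 0,"rz": 0,"claw": 40},{"x": 0.01,"y": -0.12,"z": 0.1,"rx": 0,"ry": 0,"rz": 0,"claw": 40},{"x": 0.01,"y": -0.17,"z": 0.15,"rx": 0,"ry": 0,"rz": 0,"claw": 40},{"x": 0.01,"y": -0.18,"z": 0.2,"rx": 0,"ry": 0,"rz": 0,"claw": 40},{"x": 0.01,"y": -0.18,"z": 0.245,"rx": 0,"ry": 0,"rz": 0,"claw": 40},{"x": 0.01,"y": -0.18,"z": 0.245,"rx": 0,"ry": 0,"rz": 0,"claw": 40},{"x": 0.01,"y": -0.18,"z": 0.245,"rx": 0,"ry": 0,"rz": 0,"claw": 40}])

```text
t: 29.8
tool_pos: [0.5205, 0.2595, 0.4483]
orientation: [0.001, 3.138, 0.002]
force: [0.2, 0.2, -1.0]
opening: 0.0784
gripper_force: 0.0
```

```bash
python3 - <<'E'
from meas import *
c,im,d=grab('wrist'); b=im[30:200,180:480,::-1]
c2,i2,_=grab('scene'); a=i2[150:330,210:450,::-1]
cv2.imwrite('pics/end.png',np.vstack([cv2.resize(b,(530,300)),cv2.resize(a,(530,300))]) if 0 else np.hstack([cv2.resize(b,(420,300)),cv2.resize(a,(380,300))]))
s=robot.read_state();print(s['t'],s['tool_pos'],s['opening'],s['force'])
E
```

```text
29.9 [0.51981223 0.25965491 0.44522446] 0.07808987435326635 [-0.30209007 -0.88270269 -0.14814467]
```

View pics/end.png

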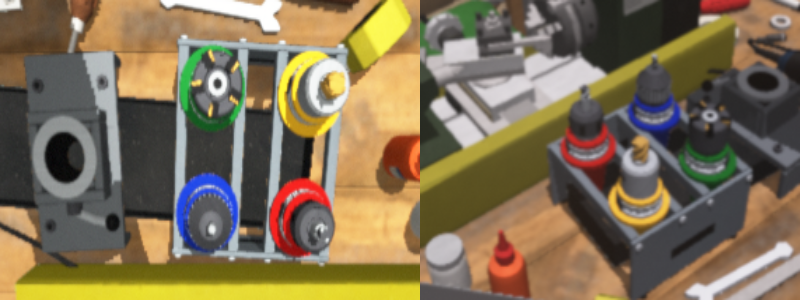

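All four holders are seated upright in the matching pockets, the fixture is empty, and the oil bottle hasn't moved. Handing in.

```bash
python3 -c "
from plant import robot
print(robot.close_job())"
```

```text
the job is handed in; nothing more can be done
None
```

All four holders stand taper down in the pockets that match their rings, the fixture is empty, the oil bottle is where it was, and the job was handed in at about 30 s of the 125 s allowed; the hand-in returned no verdict.

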